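Find the hidden release notch of a storage case and press it

TASK

The flat grey storage case on the bench is held shut by a catch in a notch hidden somewhere along the flat front edge nearest the robot. Touch the edge near its left end first (left as the robot sees it), sweep a fingertip from there along the edge, in touch with it, until you find the notch, then press down inside the notch until the catch is fully home, so that the lid comes ajar, and move clear. Do not pry at or push the lid itself, grasp nothing, and leave the small things around the case where they are.

Things in the scene. Friction and masses are not known exactly. Their poses are not given: they have to be found in the camera images.
- case: flat grey storage case, fixed to the bench, 172 mm deep (x), 310 mm long (y), 57 mm high over its lid. Origin at the centre of its underside; x points away from the robot (turned by up to 0.2 rad), y along the case to the left, z up. The lid, hinged at the far side, covers it from x = -22 mm on, top at 57 mm; in front of it lie a 10 mm bezel and the edge rail, tops at 45 mm
- edge_middle (a point): middle of the edge rail, on its top (case frame x = -57, y = 0, z = 45 mm; same axes as the case). The rail is flat, hard, 52 mm wide (case x = -86 to -34 mm) and as long as the case. It has one notch, of the same colour, centred anywhere from y = -40 to +40 mm: a straight-sided well open at the top, 50 mm along the edge, 46 mm across it (centre x = -57 mm), with a 6 mm lip in front
- edge_left_end (a point): left end of the rail: point on its top, level with the middle of the notch's width (case frame x = -57, y = +155, z = 45 mm). The rail is plain within 90 mm of this end. The first touch counts anywhere on the rail's top within 70 mm of this end, and the sweep must then be felt (touching) somewhere between 70 and 115 mm from it
- edge_right_end (a point): right end of the rail, likewise (case frame x = -57, y = -155, z = 45 mm)
- release_key (a joint): travel of the release key, a flat plate as large as the notch that forms its bottom, 14 mm below the rail's top at the start. m: 0 up (as at the start), 0.008 fully home. It sinks straight down under about 8 to 12 N anywhere on it, and stays where it is left (no spring)
- lid (a joint): opening angle of the lid, rad: 0 shut, 0.18 ajar with the key fully home (its front edge then stands about 20 mm higher). A linkage from the key lifts it in step with the key, and it stays there
- crucible: small white crucible, 44 mm wide, 37 mm high, beside the left end of the case; origin at the centre of its underside
- weighing_bottle: small clear glass weighing bottle with a stopper, 39 mm wide, 58 mm high, beside the right end of the case; origin at the centre of its underside
- dish: flat clear petri dish, 89 mm wide, 18 mm high, beside the right end of the case; origin at the centre of its underside
- tweezers: steel tweezers, 131 mm long, 6 mm high, lying on the bench in front of the case, along its front edge; origin in their middle

How it is judged:
By the outcome, as a careful person would: the job done as asked, in the order asked, and still so for the second after the job is handed in, with the robot touching nothing.
It also fails if it takes over 51 s, if anything falls off the work surface, if the arm or the gripper's body presses on something with over 40 N, if the wrist force passes 120 N, or if a joint passes its speed limit or range.

ROBOT

A 6-joint arm with a two-finger parallel gripper is mounted at the origin on a cart in front of the work surface, level with it; the furniture and walls round the work are solid. World frame = base frame: x ahead of the robot, y to its left, z up, the work surface at z = 0. Lengths are in m, angles in degrees, forces in N, time in s.
With the tool pointing down it reaches from about 0.375 to 0.9 m from the base axis. Payload 3.1 kg.
Tool frame: the origin (TCP) lies at the very end of the fingers, on their centre line; the grasp point (between the pads) lies 19 mm behind it (bot.hold_point_z is the z of the grasp point in the tool frame, in m); z points along the fingers, y is the line along which they close (so a half turn about z gives the same grasp; the last joint's range is limited). The gripper opens to 87 mm and grips with 3 to 60 N. Pads are 19 mm wide; open, the fingers measure 117 mm over their backs; the gripper's body (75 mm by 190 mm) begins 51 mm behind the grasp point.
Start: joints at [64.257, 30.224, 82.088, -0, 67.689, -10.227], TCP at [0.167, 0.602, 0.223] pointing down, gripper open.
Joint ranges: [-176.69, 176.69], [-43.24, 126.21], [12.49, 139.97], [-82, 262], [0, 151.66], [-163.58, 163.58]. Speed limits (degrees/s): [159.86, 159.86, 180, 180, 180, 180].

INTERFACE

Orientations are given as a 3x3 rotation matrix whose columns are the frame's x, y, z axes.
In Python, from rig import bot, capture, camera_model gives the robot as it stands.
- The arm moves only by the tool apply_moves, never from a script. Its argument "plan" is text: rows parted by semicolons, each of 6 numbers parted by spaces: the shift along the tool's x, y, z in units of 0.05 m (1.0 is 0.05 m), then the turn, a rotation vector about the tool's x, y, z in units of 360 degrees (1.0 is 360 degrees). In form: dx dy dz ax ay az; .... A call has 1 to 10 rows; each row shifts and turns the commanded pose from where the row before left it, along the tool's axes as they then stand; what a row does not reach is not made up. A row lasts 1/12 s, in which the tool goes at most 41.7 mm and 7.16 degrees, less where a joint would pass 70% of its speed; a pose out of reach is approached as far as the arm can. A call with a number of a shift or a turn outside -1 to 1 is refused whole. A call with a gripper value outside its range is refused whole. "gripper" is the gripper command: -1 is shut, 1 is fully open, values between are in proportion, set as the call begins (left out, the last holds). The fingers move at their own pace and stop on an object; the grip force is fixed at half the most. Time passes only in rows, so rows that do not move let the fingers close. It gives the time, the measured TCP pose, the force, the opening and the grip force at its end, in the units of the state.
- bot.read_state(): the state, without advancing time (a new reading comes with each control period).
- capture(name): name is "scene" or "top"; returns the picture (420x560x3 uint8, red, green, blue); there is no depth.
- camera_model(name): a dict with "vertical_fov" (degrees; the focal length in pixels is half the picture's height over the tangent of half this angle, whatever the lens; pixels are square), "cx", "cy" (the principal point, pixels), "position" and "rotation" of the camera in the world. Camera axes: x right, y down, z forward; pixel columns grow to the right and rows downward; lengths in m; the calibration is good to about 2 mm. A picture is of the moment at which its call begins. camera_model takes no time and is no camera call.
- bot.hand_in(): hands the job in; it is judged then, once.
The state is a dict: "time_s": time; "joint_positions": joint angles; "qvel": joint speeds; "tau": joint torques, N m; "position": TCP position; "tcp_rot": TCP orientation; "force": force on the tool from outside, world axes, zero at the start; "moment": the same for the moment, N m; "opening": opening from 0.0 (shut) to 1.0 (fully open); "grasp_force": force on a finger pad.
Only numpy, scipy, OpenCV 4.12 (cv2) and the standard library are available. Lean on these libraries where they do the work, as an engineer would, in place of code of your own. Each camera call takes 0.05 s, during which the arm holds its last target. There are 200 camera calls.

## Working session

There is one attempt and no reset: what is moved stays moved. The work goes in short steps, Python scripts to look and compute and a tool call to move; the robot and the scene stay as the last step left them, time stands still between calls to the robot, and variables do not carry over. Pictures are saved under pics/ and viewed, at most 10 in all, crops included, and the job is handed in when it is done.

Besides the shell and the picture viewer there is one more tool, called in YAML: its name, and indented under it one key for each argument. apply_moves: Moves the arm, as the interface text tells. Its arguments: {"type":"object","properties":{"plan":{"type":"string"},"gripper":{"type":"number"}},"required":["plan"]}

```bash
ls; mkdir -p pics; python3 - <<'E'
from rig import bot,capture,camera_model
import cv2
for n in("scene","top"):
    cv2.imwrite(f"pics/{n}0.png",cv2.cvtColor(capture(n),cv2.COLOR_RGB2BGR)); print(n,camera_model(n))
s=bot.read_state(); print(s["time_s"],s["position"],s["tcp_rot"],s["force"],s["opening"])
E
```

```text
pics
scene {'vertical_fov': 50.72045126200344, 'cx': 284.6441457075809, 'cy': 214.6014600148105, 'position': array([0.27081906, 0.5416058 , 0.84058882]), 'rotation': array([[-0.87856952, -0.36999869,  0.30202082],
       [-0.47760372,  0.68484176, -0.55035121],
       [-0.00320724, -0.62776806, -0.77839384]])}
top {'vertical_fov': 54.25318549616914, 'cx': 279.6349749170703, 'cy': 212.6801354369679, 'position': array([ 0.43053469, -0.01435504,  0.99275302]), 'rotation': array([[ 0.0253865 , -0.98985344,  0.13980594],
       [-0.99959061, -0.02698092, -0.00952066],
       [ 0.01319615, -0.13950701, -0.99013315]])}
0.1 [0.16688776 0.60161766 0.22164327] [[-9.63558126e-01  2.67497696e-01 -8.48960875e-04]
 [ 2.67498833e-01  9.63556499e-01 -1.80219452e-03]
 [ 3.35938887e-04 -1.96361521e-03 -9.99998016e-01]] [ 0.34077459 -0.24304989  1.26901116] 0.9976530594078992
```

View pics/top0.png

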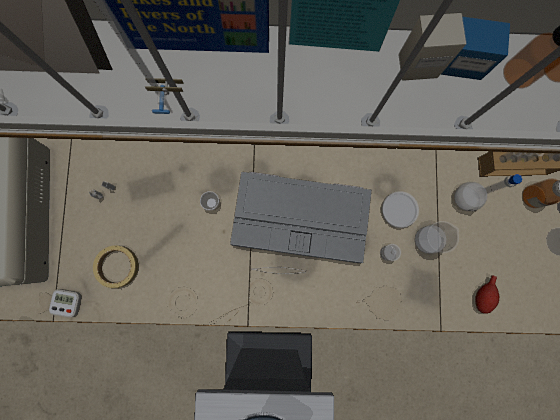

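View pics/scene0.png

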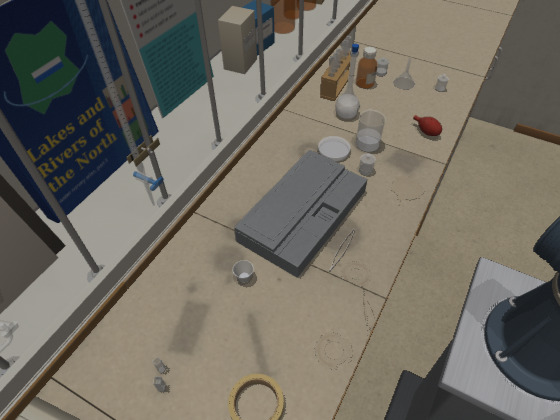

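Top view: the grey case spans about (240,172)-(371,187)-(363,264)-(231,246), and the notch shows near (300,240). The crucible is at (210,201). I'll zoom in on the case.

```bash
python3 - <<'E'
import cv2
i=cv2.imread("pics/top0.png"); c=cv2.resize(i[155:285,190:420],None,fx=3.4,fy=3.4,interpolation=cv2.INTER_CUBIC); c=cv2.convertScaleAbs(c,alpha=1.4)
cv2.imwrite("pics/crop1.png",c); print(c.shape)
E
```

```text
(442, 782, 3)
```

View pics/crop1.png

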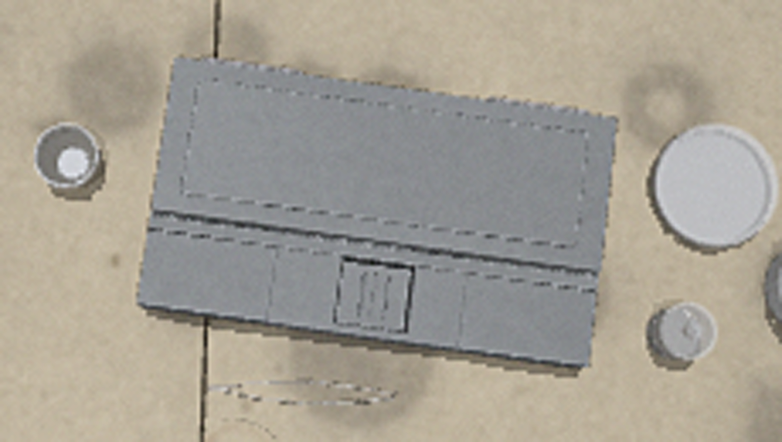

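The crop shows the rail's front top corners at crop (138,303) and (588,366). The rail/bezel line runs from (149,229) to (597,288), and the notch is centred at about (375,296).

```bash
cat > h.py <<'E'
import numpy as np
from rig import bot,capture,camera_model
def ray(n,u,v,z):
    m=camera_model(n);f=210/np.tan(np.radians(m["vertical_fov"]/2))
    d=m["rotation"]@np.array([(u-m["cx"])/f,(v-m["cy"])/f,1]);p=m["position"]
    return p+d*(z-p[2])/d[2]
E
python3 - <<'E'
from h import *
r=lambda a,b,z=.045:ray("top",a/3.4+190-.35,b/3.4+155-.35,z)[:2]
FL,FR,BL,BR=r(138,303),r(588,366),r(149,229),r(597,288)
print(FL,FR,BL,BR,np.linalg.norm(FL-FR),np.linalg.norm(FL-BL),np.linalg.norm(FR-BR))
y=(FL-FR);y/=np.linalg.norm(y);x=np.array([y[1],-y[0]]);print("yaw",np.degrees(np.arctan2(x[1],x[0])))
mid=(FL+FR)/2+.029*x; print("mid",mid,"left",mid+.155*y,"right",mid-.155*y)
N=np.mean([r(344,259),r(413,267),r(407,332),r(336,326)],0);print("notch",N,"case y",(N-mid)@y,"x",(N-mid)@x)
for nm,p in dict(cruc=(68,155),).items(): print(nm,r(*p,.037))
print("tw",r(215,388,.003),r(395,395,.003), "lens",r(177,60,.057),r(617,118,.057))
# start pose yaw
s=bot.read_state();print(s["tcp_rot"].round(3))
E
```

```text
[0.48885373 0.08860956] [ 0.45424612 -0.2173169 ] [0.53955773 0.08323542] [ 0.50728112 -0.2236279 ] 0.3078777103388611 0.050988015108287134 0.05340917502444506
yaw -6.45408634982109
mid [ 0.50036613 -0.06761347] left [0.51778921 0.08640418] right [ 0.48294305 -0.22163112]
notch [ 0.49790988 -0.07217029] case y -0.004804037399186363 x -0.0019284676283434065
cruc [0.5906245  0.14229697]
tw [0.43318788 0.03661677] [ 0.43153002 -0.09009417] lens [0.65544923 0.06760234] [ 0.6233671  -0.23517125]
[[-0.964  0.267 -0.001]
 [ 0.267  0.964 -0.002]
 [ 0.    -0.002 -1.   ]]
```

The geometry matches the given sizes (308 mm against 310, 51–53 against 52), and the seen notch is at case y of about -5 mm. I'll shut the gripper, align the tool with the case (tool x = case -x, tool y = case +y) and travel to above the left part of the rail.

apply_moves:
  plan: "0 0 0 0 0 -0.0125; 0 0 0 0 0 -0.0126; -0.5 -0.63 0 0 0 0; -0.5 -0.63 0 0 0 0; -0.5 -0.63 0 0 0 0; -0.5 -0.63 0 0 0 0; -0.5 -0.63 0 0 0 0; -0.5 -0.63 0 0 0 0; -0.5 -0.63 0 0 0 0; -0.5 -0.63 0 0 0 0"
  gripper: -1

```text
time_s: 0.93
position: [0.3378, 0.3275, 0.2224]
tcp_rot: [[-0.994, 0.112, -0.0], [0.112, 0.994, -0.0], [0.0, -0.0, -1.0]]
force: [1.4, 0.9, -0.4]
opening: 0.328
grasp_force: 0.0
```

apply_moves:
  plan: "-0.5 -0.63 0 0 0 0; -0.5 -0.63 0 0 0 0; -0.5 -0.63 0 0 0 0; -0.5 -0.63 0 0 0 0; -0.5 -0.63 0 0 0 0; -0.5 -0.63 0 0 0 0; -0.5 -0.63 0 0 0 0; 0 0 0 0 0 0; 0 0 0 0 0 0"

```text
time_s: 1.68
position: [0.4874, 0.0885, 0.2222]
tcp_rot: [[-0.993, 0.117, -0.0], [0.117, 0.993, 0.0], [0.0, 0.0, -1.0]]
force: [-0.7, 0.5, -0.1]
opening: 0.007
grasp_force: 0.0
```

```bash
cat >> h.py <<'E'
def st():
    s=bot.read_state();p=np.array(s["position"]);R=np.array(s["tcp_rot"])
    mid=np.array([.5004,-.0676]);x=np.array([.9937,-.1124]);y=np.array([.1124,.9937]);d=p[:2]-mid
    print("t",s["time_s"],"case x,y (from mid), z mm",(1000*np.array([d@x,d@y,p[2]])).round(1),"F",np.round(s["force"],1),"yaw",np.degrees(np.arctan2(R[1,1],R[0,1])).round(2),"tilt",R[:2,2].round(4),"open",s["opening"])
E
python3 -c "from h import *;st()"
```

```text
t 1.6833 case x,y (from mid), z mm [-30.5 153.7 222.2] F [-0.7  0.5 -0.1] yaw 83.26 tilt [-0.0004  0.0002] open 0.007214972460344352
```

apply_moves:
  plan: "-0.3 -0.39 0 0 0 0; -0.3 -0.39 0 0 0 0; 0 0 0.6 0 0 0; 0 0 0.6 0 0 0; 0 0 0.6 0 0 0; 0 0 0.6 0 0 0; 0 0 0.4 0 0 0; 0 0 0.2 0 0 0; 0 0 0 0 0 0; 0 0 0 0 0 0"

```text
time_s: 2.52
position: [0.5114, 0.0492, 0.0726]
tcp_rot: [[-0.994, 0.112, -0.001], [0.112, 0.994, 0.0], [0.001, 0.0, -1.0]]
force: [-0.4, 1.3, 0.5]
opening: 0.006
grasp_force: 0.0
```

```bash
python3 -c "from h import *;st()
import cv2;cv2.imwrite('pics/top1.png',cv2.resize(capture('top')[120:300,160:440,::-1],None,fx=2.8,fy=2.8,interpolation=2))"
```

```text
t 2.5167 case x,y (from mid), z mm [ -2.2 117.3  72.6] F [-0.4  1.3  0.5] yaw 83.59 tilt [-0.0009  0.0002] open 0.006211909219950556
```

View pics/top1.png

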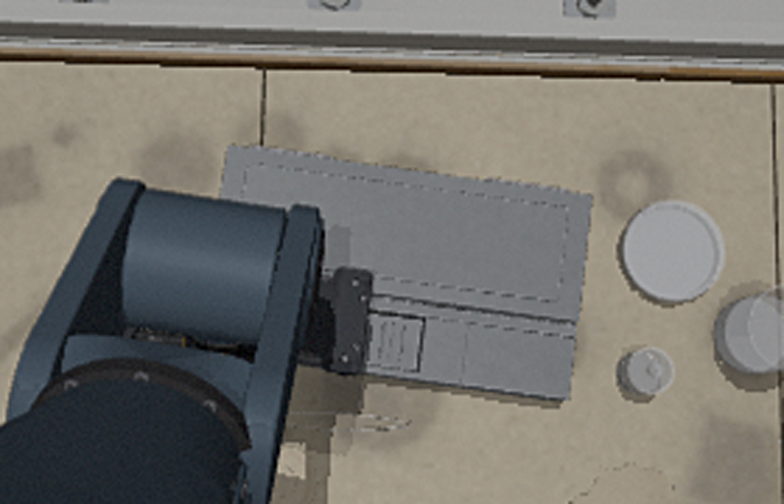

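The picture shows the gripper over the left part of the rail, with the notch at (395,343) still clear. Next I'll lower gently to touch.

apply_moves:
  plan: "0 0 0.2 0 0 0; 0 0 0.2 0 0 0; 0 0 0.06 0 0 0; 0 0 0.02 0 0 0; 0 0 0.02 0 0 0; 0 0 0 0 0 0; 0 0 0 0 0 0"

```text
time_s: 3.15
position: [0.512, 0.0482, 0.0477]
tcp_rot: [[-0.994, 0.113, 0.0], [0.113, 0.994, -0.0], [-0.0, -0.0, -1.0]]
force: [-0.2, -0.3, -0.4]
opening: 0.007
grasp_force: 0.0
```

apply_moves:
  plan: "0 0 0.02 0 0 0; 0 0 0.02 0 0 0; 0 0 0.01 0 0 0; 0 0 0 0 0 0"

```text
time_s: 3.48
position: [0.512, 0.0482, 0.0454]
tcp_rot: [[-0.994, 0.113, 0.001], [0.113, 0.994, -0.0], [-0.001, -0.0, -1.0]]
force: [-0.4, 0.8, 3.6]
opening: 0.005
grasp_force: 1.7
```

apply_moves:
  plan: "0 0 0.012 0 0 0; 0 0 0 0 0 0; 0 0 0 0 0 0"

```text
time_s: 3.73
position: [0.512, 0.0482, 0.0454]
tcp_rot: [[-0.994, 0.113, 0.001], [0.113, 0.994, -0.0], [-0.001, -0.0, -1.0]]
force: [-0.8, 0.1, 8.5]
opening: 0.006
grasp_force: 4.3
```

```bash
python3 -c "from h import *;st()"
```

```text
t 3.7333 case x,y (from mid), z mm [ -1.5 116.4  45.4] F [-0.8  0.1  8.5] yaw 83.53 tilt [ 0.0008 -0.0002] open 0.006045731593681727
```

Firm contact at 8.5 N, z = 45.4 mm and 39 mm from the left end. Now I'll sweep.

apply_moves:
  plan: "0 -0.06 0 0 0 0; 0 -0.06 0 0 0 0; 0 -0.06 0 0 0 0; 0 -0.06 0 0 0 0; 0 -0.06 0 0 0 0; 0 -0.06 0 0 0 0; 0 -0.06 0 0 0 0; 0 -0.06 0 0 0 0; 0 -0.06 0 0 0 0; 0 -0.06 0 0 0 0"

```text
time_s: 4.57
position: [0.5097, 0.0192, 0.0454]
tcp_rot: [[-0.993, 0.114, 0.003], [0.114, 0.993, 0.001], [-0.003, 0.001, -1.0]]
force: [0.8, 5.6, 7.4]
opening: 0.005
grasp_force: 3.6
```

apply_moves:
  plan: "0 -0.06 0 0 0 0; 0 -0.06 0 0 0 0; 0 -0.06 0 0 0 0; 0 -0.06 0 0 0 0; 0 -0.06 0 0 0 0"

```text
time_s: 4.98
position: [0.5079, 0.0044, 0.0454]
tcp_rot: [[-0.993, 0.114, 0.003], [0.114, 0.993, 0.001], [-0.003, 0.001, -1.0]]
force: [1.0, 4.8, 6.8]
opening: 0.01
grasp_force: 3.6
```

```bash
python3 -c "from h import *;st()"
```

```text
t 4.9833 case x,y (from mid), z mm [-0.7 72.4 45.4] F [1.  4.8 6.8] yaw 83.46 tilt [0.0028 0.0011] open 0.010373736337911178
```

apply_moves:
  plan: "0 -0.06 0.002 0 0 0; 0 -0.06 0.002 0 0 0; 0 -0.06 0 0 0 0; 0 -0.06 0 0 0 0; 0 -0.06 0 0 0 0; 0 -0.06 0 0 0 0; 0 -0.06 0 0 0 0; 0 -0.06 0 0 0 0; 0 -0.06 0 0 0 0; 0 -0.06 0 0 0 0"

```text
time_s: 5.82
position: [0.5041, -0.0255, 0.045]
tcp_rot: [[-0.993, 0.114, 0.002], [0.114, 0.993, 0.001], [-0.002, 0.001, -1.0]]
force: [0.7, 5.5, 5.6]
opening: 0.003
grasp_force: 3.5
```

apply_moves:
  plan: "0 -0.06 0.002 0 0 0; 0 -0.06 0.002 0 0 0; 0 -0.06 0 0 0 0; 0 -0.06 0 0 0 0; 0 -0.06 0 0 0 0; 0 -0.06 0 0 0 0"

```text
time_s: 6.32
position: [0.5021, -0.0432, 0.045]
tcp_rot: [[-0.993, 0.114, 0.002], [0.114, 0.993, 0.001], [-0.002, 0.002, -1.0]]
force: [0.9, 6.8, 8.5]
opening: 0.003
grasp_force: 4.2
```

```bash
python3 -c "from h import *;st()"
```

```text
t 6.3167 case x,y (from mid), z mm [-1.  24.5 45. ] F [0.9 6.8 8.5] yaw 83.45 tilt [0.0022 0.0013] open 0.0030640486680856968
```

apply_moves:
  plan: "0 -0.06 0 0 0 0; 0 -0.06 0 0 0 0; 0 -0.06 0 0 0 0; 0 -0.06 0 0 0 0; 0 -0.06 0 0 0 0"

```text
time_s: 6.73
position: [0.4997, -0.0592, 0.0441]
tcp_rot: [[-0.994, 0.112, 0.0], [0.112, 0.994, -0.0], [-0.0, -0.0, -1.0]]
force: [-0.2, 0.3, -0.6]
opening: 0.009
grasp_force: 0.0
```

apply_moves:
  plan: "0 -0.06 0 0 0 0; 0 -0.06 0 0 0 0; 0 -0.04 0 0 0 0"

```text
time_s: 6.98
position: [0.4986, -0.0675, 0.0438]
tcp_rot: [[-0.994, 0.113, -0.0], [0.113, 0.994, 0.0], [0.0, -0.0, -1.0]]
force: [-0.5, 0.2, -0.2]
opening: 0.01
grasp_force: 0.0
```

```bash
python3 -c "from h import *;st()"
```

```text
t 6.9833 case x,y (from mid), z mm [-1.8 -0.1 43.8] F [-0.5  0.2 -0.2] yaw 83.5 tilt [-0.0004  0.    ] open 0.009866398200219275
```

The tip dropped free: force went to 0 and z to 43.8 mm, so it has found the notch where the picture shows it. I'll centre and descend to the key (z about 31 mm).

apply_moves:
  plan: "0 -0.08 0 0 0 0; 0 0 0.06 0 0 0; 0 0 0.06 0 0 0; 0 0 0.06 0 0 0; 0 0 0.03 0 0 0; 0 0 0 0 0 0"

```text
time_s: 7.48
position: [0.4979, -0.0707, 0.033]
tcp_rot: [[-0.994, 0.113, -0.001], [0.113, 0.994, 0.0], [0.001, 0.0, -1.0]]
force: [-0.6, -0.5, -0.2]
opening: 0.007
grasp_force: 0.0
```

apply_moves:
  plan: "0 0 0.02 0 0 0; 0 0 0.02 0 0 0; 0 0 0.02 0 0 0; 0 0 0.02 0 0 0; 0 0 0 0 0 0"

```text
time_s: 7.9
position: [0.4984, -0.0709, 0.0302]
tcp_rot: [[-0.994, 0.113, 0.0], [0.113, 0.994, -0.0], [-0.0, -0.0, -1.0]]
force: [-0.4, 1.6, 4.3]
opening: 0.006
grasp_force: 2.6
```

```bash
python3 -c "from h import *;st()"
```

```text
t 7.9 case x,y (from mid), z mm [-1.6 -3.5 30.2] F [-0.4  1.6  4.3] yaw 83.53 tilt [ 0.0004 -0.0001] open 0.005527859444284132
```

On the key. Pressing it home now.

apply_moves:
  plan: "0 0 0.02 0 0 0; 0 0 0.02 0 0 0; 0 0 0.02 0 0 0; 0 0 0.02 0 0 0; 0 0 0.02 0 0 0; 0 0 0.02 0 0 0; 0 0 0 0 0 0"

```text
time_s: 8.48
position: [0.4983, -0.0709, 0.0244]
tcp_rot: [[-0.994, 0.113, 0.001], [0.113, 0.994, -0.0], [-0.001, -0.0, -1.0]]
force: [-1.6, 1.3, 7.0]
opening: 0.007
grasp_force: 3.4
```

apply_moves:
  plan: "0 0 0.02 0 0 0; 0 0 0.02 0 0 0; 0 0 0.02 0 0 0; 0 0 0 0 0 0"

```text
time_s: 8.82
position: [0.4984, -0.0709, 0.0233]
tcp_rot: [[-0.994, 0.112, 0.001], [0.112, 0.994, -0.001], [-0.001, -0.0, -1.0]]
force: [-3.8, 2.2, 23.7]
opening: 0.006
grasp_force: 11.8
```

The key bottoms out at z = 23.3 mm with force rising to 24 N, which is the hard stop. A small extra push, then straight up and clear.

apply_moves:
  plan: "0 0 0.012 0 0 0; 0 0 0 0 0 0; 0 0 0 0 0 0"

```text
time_s: 9.07
position: [0.4984, -0.0709, 0.0232]
tcp_rot: [[-0.994, 0.112, 0.002], [0.112, 0.994, -0.001], [-0.002, -0.001, -1.0]]
force: [-3.6, 1.6, 28.1]
opening: 0.002
grasp_force: 14.2
```

apply_moves:
  plan: "0 0 -0.1 0 0 0; 0 0 -0.2 0 0 0; 0 0 -0.3 0 0 0; 0 0 -0.6 0 0 0; 0 0 -0.6 0 0 0; 0 0 -0.6 0 0 0; 0 0 -0.6 0 0 0; 0 0 -0.6 0 0 0; 0 0.5 0 0 0 0; 0 0.6 0 0 0 0"

```text
time_s: 9.9
position: [0.5064, -0.0176, 0.2027]
tcp_rot: [[-0.993, 0.116, 0.006], [0.116, 0.993, -0.002], [-0.006, -0.001, -1.0]]
force: [0.4, 0.3, -0.6]
opening: 0.007
grasp_force: 0.0
```

apply_moves:
  plan: "0.2 0.7 0 0 0 0; 0.2 0.7 0 0 0 0; 0.2 0.7 0 0 0 0; 0.2 0.7 0 0 0 0; 0.2 0.7 0 0 0 0; 0.2 0.7 0 0 0 0; 0 0 0 0 0 0; 0 0 0 0 0 0"

```text
time_s: 10.57
position: [0.4678, 0.2008, 0.2001]
tcp_rot: [[-0.994, 0.108, -0.0], [0.108, 0.994, -0.0], [0.0, -0.0, -1.0]]
force: [-0.0, -0.6, -0.8]
opening: 0.007
grasp_force: 0.0
```

```bash
python3 -c "from h import *;st()
import cv2,numpy as np
a=capture('top')[120:300,160:440,::-1];b=capture('scene')[120:300,200:480,::-1]
cv2.imwrite('pics/end.png',cv2.convertScaleAbs(cv2.resize(np.vstack([a,b]),None,fx=1.65,fy=1.65,interpolation=2),alpha=1.3))"
```

```text
t 10.5667 case x,y (from mid), z mm [-62.6 263.  200.1] F [-0.  -0.6 -0.8] yaw 83.78 tilt [-0.0001 -0.0003] open 0.006663604068243546
```

View pics/end.png

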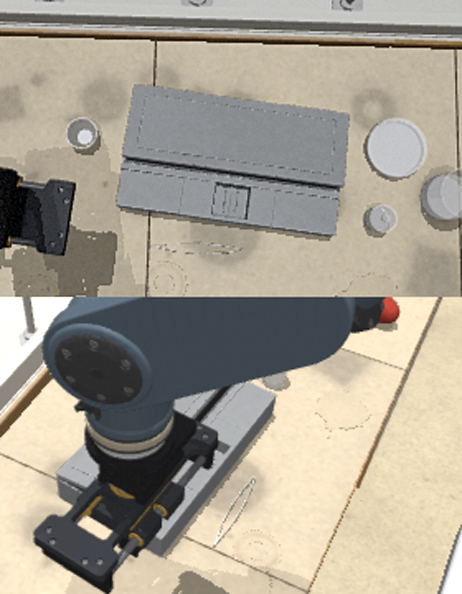

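The top view shows a wider dark gap along the lid's front edge (125,160)-(340,185), so the lid is ajar. The small things haven't moved and the arm is clear.

```bash
python3 -c "from rig import bot;print(bot.hand_in())"
```

```text
the job is handed in; nothing more can be done
None
```

The job is done and handed in at about 10.6 s: I touched the edge 39 mm from its left end and swept along it to the notch (about 4 mm right of the edge's middle), then pressed the key down to its stop; the lid now looks ajar in the top view, the small things look unmoved and the arm is clear.

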